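# Shut the toolbox, lift it by both handles and hold it level

### The job

Shut the toolbox that stands open in front of you: press each of its two lids down at the ridge until it is fully home. Then take both wire handles together in one grip, lift the box straight up to about 10 cm clear of the worktop, leaving the things round it alone, and finish while still holding it there, steady and level, lids shut.

Things in the scene. Friction and masses are not known exactly. Their poses are not given: they have to be found in the camera images.
- toolbox: Blue sheet-metal cantilever toolbox, loose, in front of the robot, lids ajar (a shut one far left is no part of the job). 376 mm long (its x, roughly world +y), 175 wide (its y, toward the robot), 190 high shut, 229 with handles. Origin: centre of the underside, z up. About 0.8 kg with the few tools in its trays; balance point within 15 mm of x = 3, y = 0 mm, some 120 mm up.
- toolbox_lid_l (a joint): Opening of the near lid (box +y side), rad: 0 fully shut, starts 0.35 to 0.9. Its hinge runs along box x at y = +84, z = 159 mm. Stiff linkage: the lid stays where it is left and takes some 3 to 4 N at the ridge to push shut. Lifting at one handle alone only opens its lid.
- toolbox_lid_r (a joint): Opening of the far lid (box -y side), rad: 0 fully shut, starts 0.35 to 0.9. Its hinge runs along box x at y = -84, z = 159 mm. As stiff as the near one.
- lid_l_ridge (a point): Point on the outer face of the near lid, 6 mm from its ridge edge, at mid-length; turns with the lid. Shut: (3, +6, 188) mm in the box frame. The shut lids meet at the ridge (y = 0, z = 190) and slope down outward by 20 degrees. The handle stands on the lid from x = -93 to 99 mm; the lid is bare from there to its ends at x = -179 and 185.
- lid_r_ridge (a point): The same point of the far lid (handle and bare ends at the same x). Shut: (3, -6, 188) mm in the box frame.
- toolbox_grip (a point): Fixed to the box at (3, 0, 212) mm, axes as the box: midway between the two handles when the lids are shut. Each is a rigid wire bar along x on top of its lid, 7 mm thick, z = 221 to 229 mm; the two are 70 mm over their outsides. Fingers closing along box y from outside take both, and a firm squeeze (about 40 N) keeps the lids shut too.
- tape_measure: yellow tape measure lying near the toolbox, a bystander to be left where it is; origin at its underside.
- tape_roll: roll of green masking tape lying near the toolbox, a bystander to be left where it is; origin at its underside.
- chalk_line: orange chalk line reel lying near the toolbox, a bystander to be left where it is; origin at its underside.

How it is judged:
On the way, in this order (a step that is already met when the one before it is completed fails the run):
1. one lid is pressed fully shut under the fingers (((value of joint toolbox_lid_l below 0.03 rad and contact force between the fingers and toolbox_lid_l above 2 N) or (value of joint toolbox_lid_r below 0.03 rad and contact force between the fingers and toolbox_lid_r above 2 N))), for 0.1 s.
2. the other lid is pressed fully shut too, the first still shut, the box standing on the worktop (value of joint each of toolbox_lid_l, toolbox_lid_r below 0.03 rad and height (world z) of toolbox below 0.005 m and (contact force between the fingers and toolbox_lid_l above 2 N or contact force between the fingers and toolbox_lid_r above 2 N)), for 0.1 s.
3. the box is lifted clear of the worktop by both handles, lids shut (height (world z) of toolbox above 0.06 m and value of joint each of toolbox_lid_l, toolbox_lid_r below 0.04 rad and contact force between the fingers and toolbox_lid_l above 2 N and contact force between the fingers and toolbox_lid_r above 2 N), for 0.2 s.
At the end, for the whole second after the job is handed in: The toolbox hangs from the fingers by both handles (over 2 N on each), touched by no other part of the arm, underside 7 to 14 cm above the worktop, level to 0.08 rad (4.6 degrees), still (under 2 cm/s, 0.1 rad/s), both lids within 0.04 rad of shut (height (world z) of toolbox between 0.07 and 0.14 m and angle between toolbox's own z axis and vertical below 0.08 rad and linear speed of toolbox below 0.02 m/s and angular speed of toolbox below 0.1 rad/s and value of joint each of toolbox_lid_l, toolbox_lid_r below 0.04 rad and contact force between the fingers and toolbox_lid_l above 2 N and contact force between the fingers and toolbox_lid_r above 2 N and contact force between the arm and toolbox below 1 N); the arm keeps its last pose, push and grip.
It fails at once if the toolbox is tipped by more than 0.3 rad (angle between toolbox's own z axis and vertical above 0.3 rad).
It fails at once if a lid comes open in the air (height (world z) of toolbox above 0.03 m and value of joint any of toolbox_lid_l, toolbox_lid_r above 0.15 rad).
It fails at once if a thing near the toolbox is pushed more than 3 cm (distance of any of tape_measure, tape_roll, chalk_line from where it was at the start of the episode above 0.03 m).
It also fails if it takes over 58 s, if anything falls off the work surface, if the arm or the gripper's body presses on something with over 40 N, if the wrist force passes 120 N, or if a joint passes its speed limit or range.

### The arm

A 7-joint arm with a two-finger parallel gripper is mounted at the origin on a cart in front of the work surface, level with it; the furniture and walls round the work are solid. World frame = base frame: x ahead of the robot, y to its left, z up, the work surface at z = 0. Lengths are in m, angles in rad, forces in N, time in s.
With the tool pointing down it reaches from about 0.35 to 0.9 m from the base axis. Payload 7.2 kg.
Tool frame: the origin (TCP) lies at the very end of the fingers, on their centre line; the grasp point (between the pads) lies arm.hold_point_z behind it (arm.hold_point_z is the distance from the TCP to the grasp point, in m); z points along the fingers, y is the line along which they close (so a half turn about z gives the same grasp; the last joint's range is limited). The gripper opens to 88 mm and grips with 3 to 60 N. Pads are 20 mm wide; open, the fingers measure 115 mm over their backs; the gripper's body (75 mm by 178 mm) begins 61 mm behind the grasp point.
Start: joints at [-1.169, 0.411, -0.013, 1.596, 0.006, 1.134, -0.082], TCP at [0.283, 0.557, 0.193] pointing down, gripper open.
Joint ranges: [-2.95, 2.95], [-0.29, 1.99], [-1.47, 1.44], [0.14, 2.54], [-1.03, 4.17], [0.13, 1.85], [-2.86, 2.86]. Speed limits (rad/s): [2.39, 2.39, 3.01, 3.01, 3.14, 3.14, 3.14].

### API

Orientations are given as a unit quaternion [w, x, y, z].
In Python, from bench import arm gives the robot as it stands.
- The arm moves only by the tool move_arm, never from a script. Its argument "commands" is one flat list of numbers, 6 for each row, row after row: the shift along the tool's x, y, z in units of 50 mm (1.0 is 50 mm), then the turn, a rotation vector about the tool's x, y, z in rad. In form: [x, y, z, ax, ay, az, x, y, z, ax, ay, az, ...]. A call has 1 to 10 rows; each row shifts and turns the commanded pose from where the row before left it, along the tool's axes as they then stand; what a row does not reach is not made up. A row lasts 1/8 s, in which the tool goes at most 62.5 mm and 10.7 degrees, less where a joint would pass 70% of its speed; a pose out of reach is approached as far as the arm can. A call is refused whole if a number of a shift passes 1 or a number of a turn 0.188, either way. A call with a gripper value outside its range is refused whole. "jaw" is the finger opening in mm, from 0 to 87.8, set as the call begins (left out, the last holds). The fingers move at their own pace and stop on an object; "squeeze" is the grip in N (left out, the last holds). Time passes only in rows, so rows that do not move let the fingers close. It gives the time, the measured TCP pose, the force, the opening and the grip force at its end, in the units of the state.
- arm.state(): the state, without advancing time (a new reading comes with each control period).
- arm.camera(name): name is "scene" or "top"; returns a dict with "image" (480x640x3 uint8, red, green, blue), "vfov" (degrees; the focal length in pixels is half the picture's height over the tangent of half this angle, whatever the lens; pixels are square), "cx", "cy" (the principal point, pixels), "D" ([k1, k2, p1, p2, k3] as OpenCV has them; the pictures are not rectified), "R" (3x3) and "t" (3): a world point X has camera coordinates R X + t. Camera axes: x right, y down, z forward; pixel columns grow to the right and rows downward; lengths in m; the calibration is good to about 2 mm. A picture is of the moment at which its call begins. There is no depth.
- arm.hand_in(): hands the job in; it is judged then, once.
Trained networks look in the newest picture that a camera, given by its name, has taken for a name from the list of things; names that differ only in an ending like _2 or _b are one class to them, and where a whole thing is asked for, a point or a joint stands for the part that bears it (a point fixed in the world has none). Each returns a list of dicts, best first, with "confidence" (0 to 1); they miss things now and then, are a little off and sometimes report something else, mostly with a low value. They report only what shows in the picture. A call takes as long as a camera call.
- arm.spot_in(camera, target): "bbox" ([left, top, width, height] in pixels, round what is visible of it).
The state is a dict: "time_s": time; "q": joint angles; "dq": joint speeds; "joint_torque": joint torques, N m; "tool_pos": TCP position; "ee_rot": TCP orientation; "contact_force": force on the tool from outside, world axes, zero at the start; "wrist_torque": the same for the moment, N m; "finger_gap": finger opening in m; "finger_force": force on a finger pad.
Only numpy, scipy, OpenCV 4.12 (cv2) and the standard library are available. Lean on these libraries where they do the work, as an engineer would, in place of code of your own. Each camera call takes 0.05 s, during which the arm holds its last target. There are 200 camera calls.

## Working session

There is one attempt and no reset: what is moved stays moved. The work goes in short steps, Python scripts to look and compute and a tool call to move; the robot and the scene stay as the last step left them, time stands still between calls to the robot, and variables do not carry over. Pictures are saved under pics/ and viewed, at most 10 in all, crops included, and the job is handed in when it is done.

Besides the shell and the picture viewer there is one more tool, called by a JSON object that holds its "method" and its "body". move_arm: Moves the arm, as the interface text tells. Its arguments: {"type":"object","properties":{"commands":{"type":"array","items":{"type":"number"}},"jaw":{"type":"number"},"squeeze":{"type":"number"}},"required":["commands"]}

```bash
mkdir -p pics; cat > h.py <<'E'
import numpy as np,cv2
from bench import arm
def K(c):
    f=240/np.tan(np.radians(c["vfov"])/2); return np.array([[f,0,c["cx"]],[0,f,c["cy"]],[0,0,1.]])
def proj(c,X):
    X=np.atleast_2d(np.array(X,float)); r,_=cv2.Rodrigues(np.array(c["R"]))
    return cv2.projectPoints(X,r,np.array(c["t"],float),K(c),np.array(c["D"],float))[0][:,0]
def ray(c,uv):
    p=cv2.undistortPoints(np.array(uv,float).reshape(-1,1,2),K(c),np.array(c["D"],float))[:,0]
    R=np.array(c["R"]);d=np.c_[p,np.ones(len(p))]@R
    return -R.T@np.array(c["t"]),d/np.linalg.norm(d,axis=1)[:,None]
def atz(c,uv,z):
    o,d=ray(c,uv); return o+d*((z-o[2])/d[:,2])[:,None]
def tri(cs,uvs):
    A=0;b=0
    for c,u in zip(cs,uvs):
        o,d=ray(c,[u]);P=np.eye(3)-np.outer(d[0],d[0]);A=A+P;b=b+P@o
    return np.linalg.solve(A,b)
E
python3 - <<'E'
from h import *
s=arm.state();print(s, arm.hold_point_z)
for n in("scene","top"):
    c=arm.camera(n);cv2.imwrite(f"pics/{n}0.png",c["image"][:,:,::-1]);np.save(f"pics/{n}0.npy",c,allow_pickle=True)
    print(n,c["vfov"],c["D"],-np.array(c["R"]).T@c["t"])
    for t in("toolbox","toolbox_lid_l","toolbox_lid_r","tape_measure","tape_roll","chalk_line"):
        print(t,[(np.round(d["bbox"]),round(d["confidence"],2)) for d in arm.spot_in(n,t)][:3])
E
```

```text
{'time_s': 0.0, 'q': array([-1.16917942,  0.41193202, -0.01271092,  1.59703883,  0.00560851,
        1.13429422, -0.08220929]), 'dq': array([-0.00039924, -0.00011469,  0.00016438,  0.00069299,  0.00012929,
        0.00097924, -0.0006008 ]), 'joint_torque': array([-7.50516319e-04, -5.87954772e+01,  6.41446207e-01, -2.91074342e+01,
       -5.39019553e-02,  1.83929951e-02,  1.08592392e-04]), 'tool_pos': array([0.28274504, 0.55676524, 0.19259125]), 'ee_rot': array([-1.29584403e-04,  2.32745162e-01,  9.72537413e-01, -8.08045113e-04]), 'contact_force': array([0.14290945, 0.27229648, 0.11051024]), 'wrist_torque': array([-0.01871874, -0.03905843,  0.03282465]), 'finger_force': 0.0, 'finger_gap': 0.08794434838890343} 0.0187
scene 48.64176567465384 [-0.12089613  0.          0.          0.          0.        ] [-0.59341164 -0.67440792  0.77761747]
toolbox [(array([255., 190., 144., 114.]), 0.56)]
toolbox_lid_l [(array([275., 184., 126.,  45.]), 0.81), (array([255., 191., 128.,  66.]), 0.68)]
toolbox_lid_r [(array([275., 184., 126.,  45.]), 0.81), (array([255., 191., 128.,  66.]), 0.68)]
tape_measure []
tape_roll [(array([448., 290.,  25.,  32.]), 0.74)]
chalk_line [(array([256., 186., 139., 118.]), 0.63), (array([430., 321.,  26.,  23.]), 0.56)]
top 45.21550809073462 [0.04225338 0.         0.         0.         0.        ] [0.37480644 0.06575351 1.52189776]
toolbox [(array([222., 198., 168.,  89.]), 0.8)]
toolbox_lid_l [(array([229., 242., 160.,  43.]), 0.64), (array([228., 197., 160.,  38.]), 0.63)]
toolbox_lid_r [(array([229., 242., 160.,  43.]), 0.64), (array([228., 197., 160.,  38.]), 0.63)]
tape_measure [(array([145., 238.,  36.,  26.]), 0.86)]
tape_roll [(array([444., 198.,  44.,  44.]), 0.74)]
chalk_line [(array([450., 265.,  18.,  30.]), 0.71)]
```

```bash
python3 - <<'E'
import cv2
a=cv2.imread("pics/top0.png")[170:310,130:510];cv2.imwrite("pics/top0c.png",cv2.resize(a,None,fx=2.1,fy=2.1,interpolation=2))
a=cv2.imread("pics/scene0.png")[160:360,230:490];cv2.imwrite("pics/scene0c.png",cv2.resize(a,None,fx=3,fy=3,interpolation=2))
E
```

```text
(no output)
```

View pics/top0c.png

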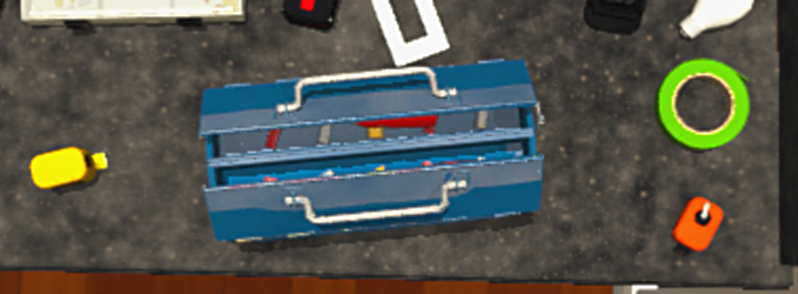

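View pics/scene0c.png

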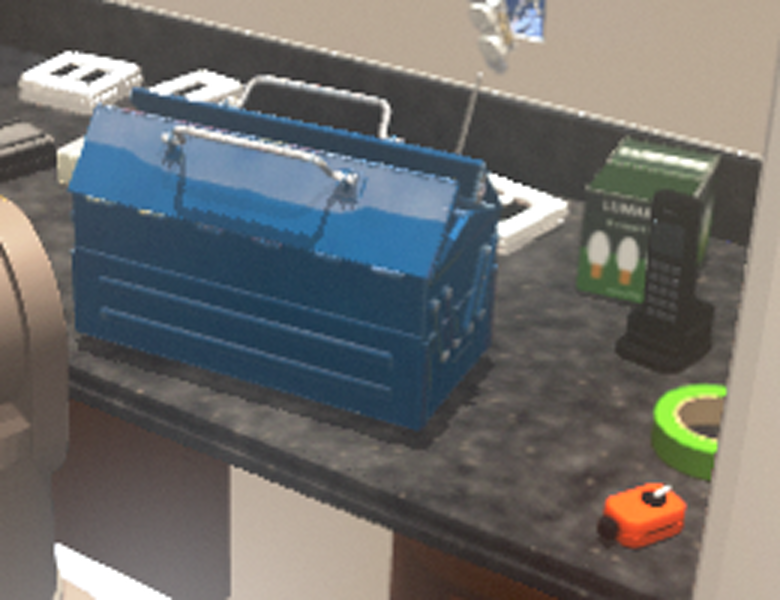

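Top crop: the near lid's ridge edge runs (206,187)-(543,155), the far lid's (201,135)-(536,103), and the handle bars lie at (310,218)-(445,207) and (300,78)-(433,72). The yellow tape measure is at left, the green roll and orange reel at right, all clear of the box. The scene crop shows both lids ajar. Next I'll fit pose and lid angles jointly to both views.

```bash
cat > fit.py <<'E'
from h import *
from scipy.optimize import least_squares
def lid(P,a,s):  # P box frame for near lid (shut), s=+1 near,-1 far
    x,y,z=P; dy,dz=y-84,z-159
    return np.array([x,s*(84+dy*np.cos(a)+dz*np.sin(a)),159-dy*np.sin(a)+dz*np.cos(a)])/1000
def w(p,b):
    c,s=np.cos(p[2]),np.sin(p[2]); return np.array([p[0]+c*b[0]-s*b[1],p[1]+s*b[0]+c*b[1],b[2]])
E
cat > f1.py <<'E'
from fit import *
T=np.load("pics/top0.npy",allow_pickle=True).item();S=np.load("pics/scene0.npy",allow_pickle=True).item()
N,F=3,4
H=[(95,31.5,225),(-89,31.5,225)];R=[(185,0,190),(-179,0,190)];G=[(185,84,159),(-179,84,159)]
t=lambda u,v:(u/2.1+130,v/2.1+170); s=lambda u,v:(u/3+230,v/3+160)
obs=[(T,R[0],N,t(206,187)),(T,R[1],N,t(543,155)),(T,G[0],N,t(217,241)),(T,G[1],N,t(541,209)),(T,H[0],N,t(310,218)),(T,H[1],N,t(445,207)),
(T,R[0],F,t(201,135)),(T,R[1],F,t(536,103)),(T,G[0],F,t(203,90)),(T,G[1],F,t(527,60)),(T,H[0],F,t(300,78)),(T,H[1],F,t(433,72)),
(S,R[0],N,s(95,108)),(S,R[1],N,s(460,180)),(S,G[0],N,s(70,195)),(S,G[1],N,s(432,275)),(S,H[0],N,s(180,130)),(S,H[1],N,s(345,182)),
(S,R[0],F,s(135,90)),(S,R[1],F,s(487,160)),(S,H[0],F,s(258,79)),(S,H[1],F,s(387,103)),
(S,(-188,87,0),0,s(425,428))]
def X(p,P,k): return w(p,np.array(P)/1000 if k==0 else lid(P,p[k],1 if k==N else -1))
def f(p): return np.concatenate([proj(c,X(p,P,k))[0]-o for c,P,k,o in obs])
r=least_squares(f,[.5,.05,np.pi/2,.6,.6],loss="soft_l1")
print(np.round(r.x,4),"yaw-90deg",np.degrees(r.x[2])-90);print(np.round(f(r.x).reshape(-1,2),1).tolist())
p=r.x;np.save("p.npy",p)
for n,P in dict(nearL=(150,6,188),nearR=(-145,6,188)).items():
    for k,sg in((N,1),(F,-1)):
        print(n,k,[np.round(w(p,lid(P,a,sg)),3).tolist() for a in(p[k],0)])
print("grip",w(p,np.array([.003,0,.212])))
# bystanders
for n,u in dict(measure=(163,251),roll=(466,220),chalk=(459,280)).items(): print(n,np.round(atz(T,[u],.03)[0],3))
E
python3 f1.py
```

```text
[0.508  0.0743 1.6914 0.5689 0.5198] yaw-90deg 6.910736246445651
[[-0.6, -0.1], [0.3, -0.1], [0.3, -0.9], [-0.3, -0.3], [-8.7, 1.3], [9.7, -1.3], [-0.0, -0.1], [0.8, 0.1], [1.3, 0.6], [-1.2, 0.7], [-9.6, 2.8], [8.8, -1.9], [1.6, -1.7], [0.5, 0.2], [0.1, -0.6], [-0.0, 2.3], [-8.2, -1.9], [-1.0, -5.7], [-0.9, -1.0], [-0.5, 0.1], [-7.2, -1.6], [8.4, 2.0], [1.8, 6.0]]
nearL 3 [[0.456, 0.219, 0.225], [0.484, 0.222, 0.188]]
nearL 4 [[0.52, 0.227, 0.223], [0.496, 0.224, 0.188]]
nearR 3 [[0.492, -0.074, 0.225], [0.519, -0.07, 0.188]]
nearR 4 [[0.556, -0.066, 0.223], [0.531, -0.069, 0.188]]
grip [0.5076018  0.07724463 0.212     ]
measure [0.485 0.45  0.03 ]
roll [ 0.587 -0.334  0.03 ]
chalk [ 0.43  -0.316  0.03 ]
```

{"method": "move_arm", "body": {"commands": [0,0,-0.36,0,0,0.1635,0,0,-0.36,0,0,0.1635,0,0,-0.36,0,0,0.1635,0,0,-0.36,0,0,0.1635,0,0,-0.36,0,0,0.1635,0,0,-0.36,0,0,0.1635,0,0,0,0,0,0], "jaw": 0, "squeeze": 10}}

```text
time_s: 1.58
tool_pos: [0.2832, 0.558, 0.3028]
ee_rot: [-0.0, 0.663, 0.749, 0.001]
contact_force: [0.0, 0.9, -0.5]
finger_gap: 0.0215
finger_force: 0.0
```

{"method": "move_arm", "body": {"commands": [-0.916,0.343,0,0,0,0,-0.916,0.343,0,0,0,0,-0.916,0.343,0,0,0,0,-0.916,0.343,0,0,0,0,-0.916,0.343,0,0,0,0,-0.916,0.343,0,0,0,0,-0.916,0.343,0,0,0,0,-0.916,0.343,0,0,0,0,0,0,0,0,0,0,0,0,0,0,0,0]}}

```text
time_s: 2.82
tool_pos: [0.4625, 0.2104, 0.3008]
ee_rot: [-0.0, 0.662, 0.749, -0.0]
contact_force: [-0.1, -0.4, 0.7]
finger_gap: 0.0004
finger_force: 0.0
```

```bash
cat > look.py <<'E'
import sys
from fit import *
n=sys.argv[1]; T=arm.camera("top");S=arm.camera("scene")
np.save(f"pics/{n}.npy",[T,S],allow_pickle=True)
a=cv2.resize(T["image"][180:300,210:410],None,fx=3,fy=3,interpolation=2)[:,:600]
b=cv2.resize(S["image"][170:310,240:440],None,fx=3,fy=3,interpolation=2)[:,:600]
m=np.vstack([a[:300*360//360],b]);m=cv2.resize(m,None,fx=.76,fy=.76);cv2.imwrite(f"pics/{n}.png",m[:,:,::-1]);print(m.shape)
E
python3 look.py l1
```

```text
(547, 456, 3)
```

View pics/l1.png

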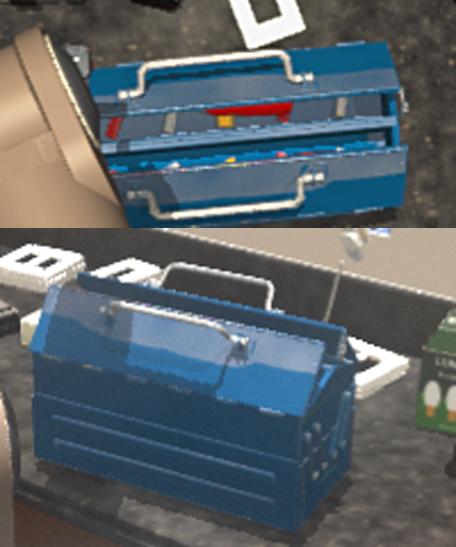

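```bash
python3 - <<'E'
from fit import *
T,S=np.load("pics/l1.npy",allow_pickle=True)
for c in(T,S): print(proj(c,[arm.state()["tool_pos"],[.4625,.21,.225]]))
i=S["image"][40:260,180:440].copy()
cv2.imwrite("pics/l1s.png",cv2.resize(i,None,fx=2,fy=2)[:,:,::-1])
E
```

```text
[[243.21622663 254.31878162]
 [247.68391219 256.73480223]]
[[275.85076573 172.86545682]
 [276.98297968 198.83553777]]
```

View pics/l1s.png

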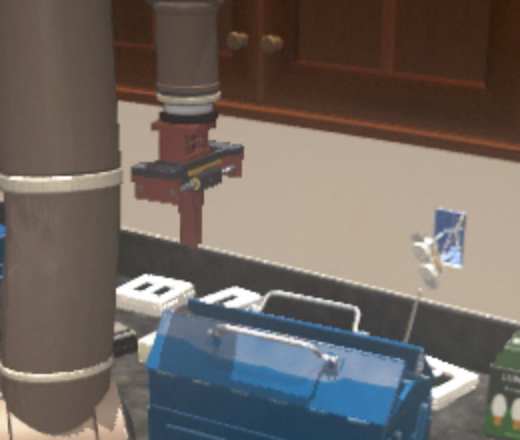

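The scene crop shows the closed fingers above the left end of the near lid. The red part ends at about (190,245), roughly 10 px above the projected TCP, so the dark backsplash may be hiding black tips. I'll descend by force feedback, expecting contact at z≈0.226.

{"method": "move_arm", "body": {"commands": [0,0,0.3,0,0,0,0,0,0.3,0,0,0,0,0,0.3,0,0,0,0,0,0.3,0,0,0,0,0,0,0,0,0]}}

```text
time_s: 3.55
tool_pos: [0.4623, 0.2096, 0.24]
ee_rot: [-0.0, 0.663, 0.748, -0.001]
contact_force: [0.7, -0.4, 1.0]
finger_gap: 0.0008
finger_force: 0.0
```

{"method": "move_arm", "body": {"commands": [0,0,0.1,0,0,0,0,0,0.1,0,0,0,0,0,0.1,0,0,0,0,0,0.1,0,0,0,0,0,0,0,0,0]}}

```text
time_s: 4.18
tool_pos: [0.4628, 0.2099, 0.221]
ee_rot: [-0.0, 0.663, 0.748, -0.0]
contact_force: [0.8, 0.3, 0.8]
finger_gap: 0.0005
finger_force: 0.0
```

```bash
cat > ls.py <<'E'
import sys
from fit import *
S=arm.camera("scene");T=arm.camera("top");np.save(f"pics/{sys.argv[1]}.npy",[T,S],allow_pickle=True)
i=cv2.convertScaleAbs(S["image"][140:260,230:430],alpha=1.3,beta=20)
cv2.imwrite(f"pics/{sys.argv[1]}.png",cv2.resize(i,None,fx=4,fy=4,interpolation=2)[:,:,::-1])
E
python3 ls.py l2
```

```text
(no output)
```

View pics/l2.png

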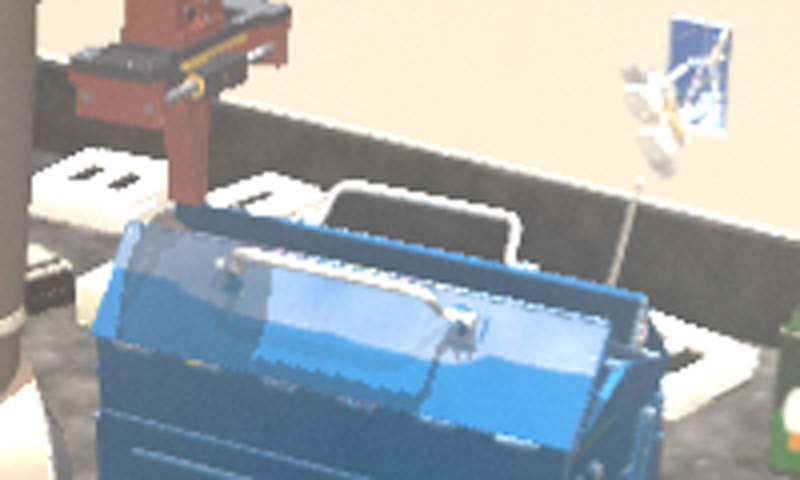

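The tip has slipped in just behind the near ridge, since the fingertips are thin and the fitted ridge is at y≈30. I'll raise it, shift 12 mm outward and come down on the outer face.

{"method": "move_arm", "body": {"commands": [0,0,-0.3,0,0,0,0,0,-0.3,0,0,0,0,-0.12,0,0,0,0,0,-0.12,0,0,0,0,0,0,0.3,0,0,0,0,0,0.2,0,0,0,0,0,0,0,0,0]}}

```text
time_s: 5.15
tool_pos: [0.4504, 0.2081, 0.225]
ee_rot: [-0.0, 0.663, 0.748, -0.001]
contact_force: [-0.1, 1.1, 0.7]
finger_gap: 0.0007
finger_force: 0.0
```

{"method": "move_arm", "body": {"commands": [0,0,0.08,0,0,0,0,0,0.08,0,0,0,0,0,0.08,0,0,0,0,0,0.08,0,0,0]}}

```text
time_s: 5.65
tool_pos: [0.4511, 0.2085, 0.2102]
ee_rot: [-0.0, 0.663, 0.748, 0.0]
contact_force: [-0.1, -0.3, 0.4]
finger_gap: 0.0002
finger_force: 0.0
```

```bash
python3 ls.py l3; python3 - <<'E'
from fit import *
T,S=np.load("pics/l3.npy",allow_pickle=True);p=np.load("p.npy")
q=lambda c,X,:np.round((proj(c,X)-[230,140])*4)
print(q(S,[arm.state()["tool_pos"]]),[q(S,[w(p,lid((x,0,190),p[3],1))]) for x in(185,140,-179)])
E
```

```text
[[180. 261.]] [array([[133., 217.]]), array([[187., 229.]]), array([[615., 321.]])]
```

View pics/l3.png

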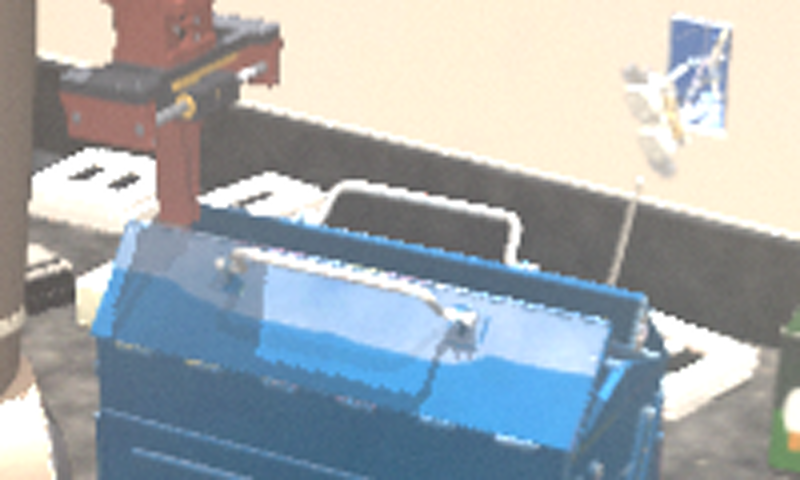

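```bash
python3 - <<'E'
import numpy as np
T,S=np.load("pics/l1.npy",allow_pickle=True)
for v in range(156,182,2): print(v,[tuple(int(k) for k in S["image"][v,u]) for u in range(262,292,3)])
T,S=np.load("pics/l3.npy",allow_pickle=True)
print()
for v in range(186,212,2): print(v,[tuple(int(k) for k in S["image"][v,u]) for u in range(264,290,3)])
E
```

```text
156 [(191, 173, 155), (187, 171, 153), (188, 172, 154), (106, 75, 69), (108, 76, 71), (105, 74, 69), (105, 79, 73), (188, 172, 155), (188, 171, 154), (189, 172, 154)]
158 [(207, 195, 178), (187, 171, 154), (188, 171, 155), (108, 75, 69), (109, 74, 69), (103, 74, 67), (109, 81, 76), (188, 171, 155), (189, 172, 155), (190, 174, 157)]
160 [(84, 83, 80), (145, 140, 131), (168, 157, 148), (111, 79, 73), (111, 78, 72), (111, 78, 71), (111, 84, 78), (190, 174, 156), (190, 175, 158), (189, 172, 154)]
162 [(67, 64, 63), (71, 67, 64), (71, 69, 65), (94, 77, 72), (108, 77, 71), (111, 78, 72), (203, 190, 175), (188, 171, 154), (189, 173, 156), (189, 173, 156)]
164 [(68, 66, 64), (70, 65, 65), (68, 66, 63), (71, 66, 65), (80, 78, 75), (85, 82, 80), (93, 91, 89), (182, 174, 162), (192, 182, 168), (204, 190, 170)]
166 [(71, 69, 65), (70, 65, 64), (72, 69, 66), (70, 67, 65), (71, 69, 67), (79, 75, 71), (75, 72, 69), (75, 73, 70), (81, 78, 78), (119, 116, 110)]
168 [(69, 67, 64), (70, 67, 65), (72, 70, 68), (75, 70, 69), (70, 67, 65), (78, 74, 72), (74, 69, 67), (73, 68, 66), (69, 67, 65), (75, 72, 6
[... 2097 characters left out ...]
 103, 115), (95, 103, 117), (95, 104, 120), (102, 113, 130), (101, 115, 130), (96, 111, 129), (132, 137, 144)]
204 [(91, 101, 116), (95, 104, 118), (92, 102, 117), (88, 98, 115), (98, 111, 128), (97, 111, 129), (98, 111, 130), (130, 136, 143), (108, 106, 105)]
206 [(91, 101, 116), (93, 104, 117), (92, 103, 118), (95, 111, 129), (95, 110, 128), (94, 110, 128), (92, 109, 125), (143, 146, 147), (119, 120, 123)]
208 [(65, 90, 111), (77, 95, 114), (93, 107, 127), (94, 109, 127), (93, 109, 127), (88, 105, 125), (89, 106, 125), (88, 100, 113), (81, 91, 103)]
210 [(61, 92, 120), (56, 84, 108), (62, 92, 121), (74, 99, 125), (90, 107, 127), (89, 106, 126), (85, 104, 123), (78, 92, 110), (56, 82, 107)]
```

```bash
cat >> f1.py <<'E'
print("TRI")
D={}
for c,P,k,o in obs: D.setdefault((P,k),{})["T" if c is T else "S"]=o
for key,d in D.items():
    if len(d)==2:
        X3=tri([T,S],[d["T"],d["S"]]); o1,d1=ray(T,[d["T"]]);o2,d2=ray(S,[d["S"]])
        n=np.cross(d1[0],d2[0]);print(key,np.round(X3,3),"model",np.round(X(p,*key),3),"gap",np.round(n@(o2-o1)/np.linalg.norm(n),4))
print("roll/chalk T vs S", atz(T,[(466,220),(459,280)],.02), atz(S,[(460.5,306),(443,332)],.02))
E
python3 f1.py | sed -n '/TRI/,$p'
python3 - <<'E'
from h import *
# finger tip seen at (275.5,163.5) when TCP (.4625,.2104,.3008)
T,S=np.load("pics/l1.npy",allow_pickle=True)
o,d=ray(S,[(275.5,163.5)]);P=np.array([.4625,.2104,.3008])
print("ray near TCP",o+d[0]*(d[0]@(P-o)),"z at TCP range", np.linalg.norm(P-o))
E
```

```text
TRI
((185, 0, 190), 3) [0.454 0.256 0.225] model [0.456 0.254 0.23 ] gap -0.0052
((-179, 0, 190), 3) [ 0.499 -0.106  0.231] model [ 0.5   -0.107  0.23 ] gap -0.0004
((185, 84, 159), 3) [0.401 0.248 0.158] model [0.402 0.248 0.159] gap 0.0017
((-179, 84, 159), 3) [ 0.445 -0.114  0.166] model [ 0.446 -0.114  0.159] gap 0.0004
((95, 31.5, 225), 3) [0.427 0.139 0.241] model [0.422 0.16  0.243] gap 0.0047
((-89, 31.5, 225), 3) [ 0.447 -0.012  0.222] model [ 0.444 -0.023  0.243] gap 0.0213
((185, 0, 190), 4) [0.513 0.26  0.224] model [0.512 0.261 0.228] gap 0.0026
((-179, 0, 190), 4) [ 0.557 -0.1    0.227] model [ 0.556 -0.1    0.228] gap 0.0027
((95, 31.5, 225), 4) [0.574 0.156 0.24 ] model [0.567 0.177 0.242] gap -0.0005
((-89, 31.5, 225), 4) [0.583 0.016 0.246] model [ 0.589 -0.006  0.242] gap -0.0035
roll/chalk T vs S [[ 0.58801509 -0.33658981  0.02      ]
 [ 0.43024599 -0.31823315  0.02      ]] [[ 0.55950677 -0.31693644  0.02      ]
 [ 0.42698614 -0.32523077  0.02      ]]
ray near TCP [0.46794006 0.21628357 0.32514224] z at TCP range 1.457802921840807
```

```bash
python3 - <<'E'
from h import *
S0=np.load("pics/scene0.npy",allow_pickle=True).item()["image"].astype(int)
for n,r in(("l1",range(158,182)),("l2",range(184,208)),("l3",range(190,214))):
    S=np.load(f"pics/{n}.npy",allow_pickle=True)[1]["image"].astype(int)
    print(n)
    for v in r: print(v," ".join("%3d"%abs(S[v,u]-S0[v,u]).max() for u in range(262,292)))
E
```

```text
l1
158   3   5   4   1   2   3   3   4 103  95  95  93  95  95  92  96  93  91  88   4   3   3   2   5   4   4   6   5   3   3
159   3   4   3   3   6   5   6   4 103  92  91  90  95  89  90  94  93  91  85   6   5   3   3   6   5   1   2   2   3   4
160   2   3   3   3   4   5   4   4 125 136 110 107  91  92  93  91  91  92  87   4   3   5   3   3   7   3   5   4   2   5
161   1   4   5   3   5   3   0   4  83 100  71  99 123 138 109 107  93  92  85   4   4   3   3   3   4   5   3   1   3   4
162   8   8   2   3   6   4   5   4   4   8  21  49  88  99  72  94 109  16  15   2   4   2   2   1   4   3   5   2   3   3
163   5   6   5   2   6   2   3   6   2   3  10   7   8   6   8  34  77   4   4   6   6   5   2   2   5   4   4   5   4   4
164   4   4   6   2   8   4   8   7   7   4   6   2   3   5   2   3  10   4   1   3   4   4   7   5   5   6   5   2   4   5
165   5   3   5   7   4   6   6   7   3   8   2   3   5   6   2   3   2   2   1   4   4   3   2   3   3   3   3   3   4   6
166   3   7   7   3   5   4   2   3   4   3   6   2   5   2   5   3   2   1   1   3   2   2   5   3   2  
[... 7136 characters left out ...]
  51  53  51  50  52  53  52  52  53  51  51  47  47  39   4   0  11  36  36  47
209  63  59  51  59  62  60  54  53  47  48  52  53  51  54  49  50  53  50  50  51  50  52  52  42   3   2  11  39  13  51
210  62  54  50  60  60  63  52  51  48  48  50  49  52  52  50  51  50  50  48  50  50  49  46  12   1   1   6   9  13  51
211  60  51  60  64  61  50  52  52  45  47  49  49  49  54  50  53  52  50  51  51  49  50  43   2   3   2   6   6   7  27
212  53  57  61  60  53  51  49  49  48  50  49  49  47  48  48  49  48  52  48  48  48  47  34   4   2   2   3   1   4  11
213  52  63  63  61  49  51  49  49  48  50  45  47  47  49  47  50  48  52  51  49  46  44   6   2   2   3   2   4   2  10
```

In all three pictures the visible fingers end about 28 mm short of the reported TCP. The gripper body sits where it should, so closed fingers don't seem to reach the TCP, and contact should come about 28 mm lower. I'll keep descending on force.

{"method": "move_arm", "body": {"commands": [0,0,0.1,0,0,0,0,0,0.1,0,0,0,0,0,0.1,0,0,0]}}

```text
time_s: 6.12
tool_pos: [0.4512, 0.2087, 0.1954]
ee_rot: [-0.0, 0.663, 0.748, 0.0]
contact_force: [-0.7, -0.9, 3.3]
finger_gap: 0.0005
finger_force: 1.8
```

{"method": "move_arm", "body": {"commands": [0,0,0.1,0,0,0,0,0,0.1,0,0,0]}}

```text
time_s: 6.38
tool_pos: [0.4513, 0.2087, 0.1854]
ee_rot: [0.0, 0.663, 0.748, 0.0]
contact_force: [-1.2, 0.5, 5.5]
finger_gap: 0.0003
finger_force: 2.0
```

Contact at the expected height. I'll push down while shifting gradually inward.

{"method": "move_arm", "body": {"commands": [0,0.03,0.1,0,0,0,0,0.03,0.1,0,0,0,0,0.05,0.1,0,0,0,0,0.05,0.08,0,0,0]}}

```text
time_s: 6.88
tool_pos: [0.4599, 0.2097, 0.1665]
ee_rot: [0.0, 0.663, 0.748, 0.001]
contact_force: [1.1, 0.8, 5.3]
finger_gap: 0.0005
finger_force: 2.2
```

{"method": "move_arm", "body": {"commands": [0,0,0.04,0,0,0,0,0,0.04,0,0,0]}}

```text
time_s: 7.12
tool_pos: [0.4594, 0.2095, 0.1625]
ee_rot: [0.0, 0.663, 0.748, 0.0]
contact_force: [0.8, 0.8, 5.8]
finger_gap: 0.0003
finger_force: 2.0
```

{"method": "move_arm", "body": {"commands": [0,0,0.05,0,0,0,0,0,0.05,0,0,0]}}

```text
time_s: 7.38
tool_pos: [0.4595, 0.2095, 0.1576]
ee_rot: [0.0, 0.663, 0.748, 0.001]
contact_force: [0.8, -0.7, 5.5]
finger_gap: 0.0003
finger_force: 2.1
```

{"method": "move_arm", "body": {"commands": [0,0,0.03,0,0,0,0,0,0.03,0,0,0]}}

```text
time_s: 7.62
tool_pos: [0.4595, 0.2096, 0.1546]
ee_rot: [0.0, 0.663, 0.748, 0.001]
contact_force: [1.3, 0.7, 4.4]
finger_gap: 0.0005
finger_force: 2.1
```

{"method": "move_arm", "body": {"commands": [0,0,0.03,0,0,0,0,0,0.03,0,0,0]}}

```text
time_s: 7.88
tool_pos: [0.4597, 0.2096, 0.1521]
ee_rot: [0.0, 0.663, 0.748, 0.001]
contact_force: [-1.8, -1.7, 17.9]
finger_gap: 0.0005
finger_force: 9.4
```

{"method": "move_arm", "body": {"commands": [0,0,0.03,0,0,0,0,0,0.03,0,0,0]}}

```text
time_s: 8.12
tool_pos: [0.4599, 0.2098, 0.1515]
ee_rot: [-0.0, 0.664, 0.748, 0.001]
contact_force: [-10.5, -6.1, 42.6]
finger_gap: 0.0005
finger_force: 22.3
```

The force jumped to 18 N and then 43 N at z≈0.152, so the near lid is home. Over to the far lid.

{"method": "move_arm", "body": {"commands": [0,0,-0.5,0,0,0,0,0,-0.5,0,0,0,0,0,-0.5,0,0,0,0,0,0,0,0,0]}}

```text
time_s: 8.62
tool_pos: [0.4594, 0.2097, 0.2243]
ee_rot: [0.0, 0.663, 0.748, 0.001]
contact_force: [-0.2, 0.7, -1.0]
finger_gap: 0.0006
finger_force: 0.0
```

```bash
python3 ls.py l4
```

```text
(no output)
```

View pics/l4.png

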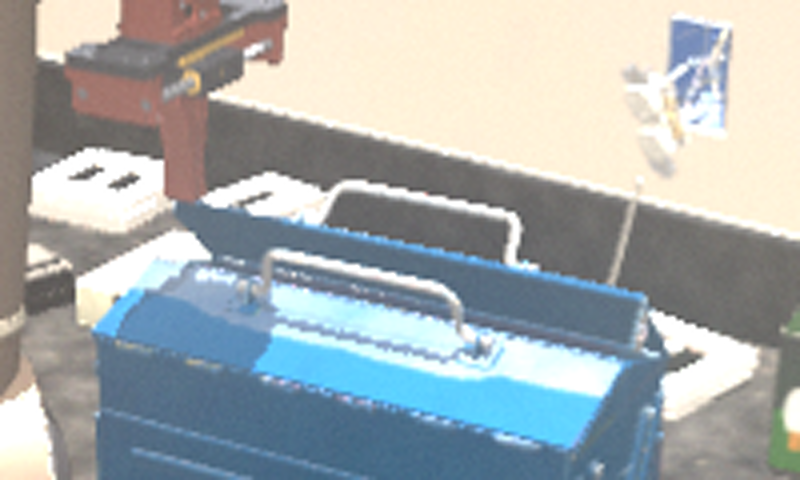

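The near lid is shut and the far one still open; the box hasn't moved, and the finger ends at (185,200). Now the far lid.

{"method": "move_arm", "body": {"commands": [0,0.74,0,0,0,0,0,0.74,0,0,0,0,0,0,0.2,0,0,0,0,0,0.2,0,0,0,0,0,0,0,0,0]}}

```text
time_s: 9.35
tool_pos: [0.5307, 0.218, 0.2019]
ee_rot: [-0.001, 0.663, 0.748, -0.001]
contact_force: [-1.0, -0.7, 0.1]
finger_gap: 0.0002
finger_force: 0.0
```

{"method": "move_arm", "body": {"commands": [0,0,0.1,0,0,0,0,0,0.1,0,0,0,0,0,0.1,0,0,0]}}

```text
time_s: 9.72
tool_pos: [0.5327, 0.2185, 0.1886]
ee_rot: [0.0, 0.663, 0.748, 0.0]
contact_force: [-0.5, 0.8, 4.4]
finger_gap: 0.0004
finger_force: 1.9
```

Contact with the far lid. I'll push on, shifting inward (−tool y).

{"method": "move_arm", "body": {"commands": [0,-0.03,0.1,0,0,0,0,-0.03,0.1,0,0,0,0,-0.04,0.1,0,0,0,0,-0.04,0.1,0,0,0]}}

```text
time_s: 10.22
tool_pos: [0.526, 0.2178, 0.1689]
ee_rot: [0.0, 0.663, 0.748, 0.001]
contact_force: [-0.2, 0.0, 5.1]
finger_gap: 0.0005
finger_force: 2.3
```

{"method": "move_arm", "body": {"commands": [0,0,0.06,0,0,0,0,0,0.06,0,0,0,0,0,0.04,0,0,0]}}

```text
time_s: 10.6
tool_pos: [0.5256, 0.2177, 0.1607]
ee_rot: [-0.0, 0.663, 0.748, 0.0]
contact_force: [-0.2, -0.4, 5.6]
finger_gap: 0.0007
finger_force: 2.1
```

{"method": "move_arm", "body": {"commands": [0,0,0.03,0,0,0,0,0,0.03,0,0,0]}}

```text
time_s: 10.85
tool_pos: [0.5256, 0.2177, 0.1578]
ee_rot: [-0.0, 0.663, 0.748, 0.0]
contact_force: [-0.8, 0.0, 5.6]
finger_gap: 0.0002
finger_force: 2.2
```

{"method": "move_arm", "body": {"commands": [0,0,0.04,0,0,0,0,0,0.04,0,0,0]}}

```text
time_s: 11.1
tool_pos: [0.5255, 0.2177, 0.1538]
ee_rot: [-0.0, 0.663, 0.748, 0.0]
contact_force: [-1.7, 0.3, 5.6]
finger_gap: 0.0003
finger_force: 2.3
```

{"method": "move_arm", "body": {"commands": [0,0,0.03,0,0,0,0,0,0.03,0,0,0]}}

```text
time_s: 11.35
tool_pos: [0.5254, 0.2177, 0.1513]
ee_rot: [-0.0, 0.663, 0.748, 0.0]
contact_force: [-4.8, -0.8, 18.9]
finger_gap: 0.0004
finger_force: 7.6
```

{"method": "move_arm", "body": {"commands": [0,0,0.025,0,0,0,0,0,0,0,0,0]}}

```text
time_s: 11.6
tool_pos: [0.5255, 0.2178, 0.1512]
ee_rot: [-0.0, 0.663, 0.748, 0.001]
contact_force: [-6.6, -2.2, 20.1]
finger_gap: 0.0003
finger_force: 8.1
```

{"method": "move_arm", "body": {"commands": [0,0,-0.6,0,0,0,0,0,-0.8,0,0,0,0,0,-0.8,0,0,0,-0.9,-0.35,0,0,0,0,-0.9,-0.35,0,0,0,0,-0.9,0,0,0,0,0,0,0,0,0,0,0], "jaw": 87.8}}

```text
time_s: 12.48
tool_pos: [0.507, 0.0754, 0.2594]
ee_rot: [0.0, 0.666, 0.746, 0.0]
contact_force: [-0.5, 1.0, 0.2]
finger_gap: 0.0668
finger_force: 0.0
```

```bash
python3 ls.py l5; python3 - <<'E'
from fit import *
T,S=np.load("pics/l5.npy",allow_pickle=True);s=arm.state();print(s["tool_pos"],s["finger_gap"],s["contact_force"])
print((proj(S,[s["tool_pos"]])-[230,140])*4)
i=T["image"][180:300,200:400];a=cv2.resize(i,None,fx=3,fy=3,interpolation=2)
b=cv2.resize(S["image"][110:270,230:430],None,fx=3,fy=3,interpolation=2)
m=np.vstack([a,b]);m=cv2.resize(m,None,fx=.71,fy=.71,interpolation=3);cv2.imwrite("pics/l5b.png",m[:,:,::-1]);print(m.shape)
E
```

```text
[0.50683237 0.07953769 0.25906639] 0.07482057325498145 [-0.6685024   0.79918533  0.01996733]
[[379.05053485 211.10532177]]
(596, 426, 3)
```

View pics/l5b.png

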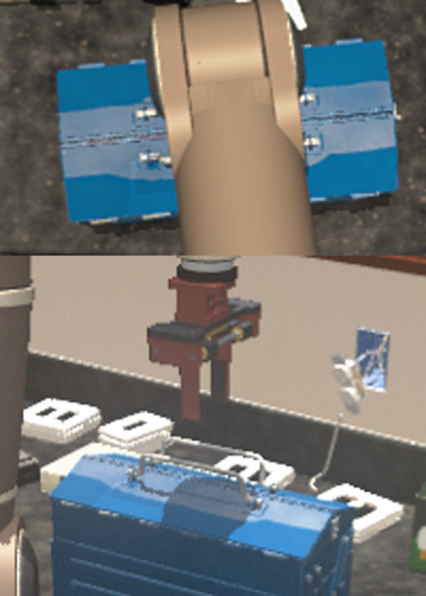

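Both lids are shut. The ridge line runs (62,143)-(398,113), and the gripper is open above the handles with its visible tips again about 27 mm short of the projected TCP. I'll refit the shut box.

```bash
cat > f2.py <<'E'
from fit import *
T,S=np.load("pics/l5.npy",allow_pickle=True)
t=lambda u,v:(u/2.13+200,v/2.13+180)
sc=lambda u,v:(u/2.13+230,(v-255.6)/2.13+110)
P=np.array([(185,-84,159),(185,84,159),(-179,-84,159),(-179,84,159),(185,0,190),(-179,0,190)])/1000
o=np.array([t(58,70),t(67,221),t(388,40),t(397,190),t(62,143),t(398,113)])
f=lambda p:np.concatenate([(proj(T,[w(p,b) for b in P])-o).ravel()])
r=least_squares(f,np.load("p.npy")[:3],loss="soft_l1");print(r.x,np.degrees(r.x[2])-90);print(np.round(f(r.x).reshape(-1,2),1).tolist())
p=r.x;np.save("p2.npy",p)
s=arm.state();g=w(p,np.array([.003,0,.212]));q=s["ee_rot"]
ty=np.array([2*(q[1]*q[2]),1-2*(q[1]**2+q[3]**2)]);ta=np.degrees(np.arctan2(ty[1],ty[0]))
print("grip",g,"tcp",s["tool_pos"],s["finger_gap"],"tool y angle",ta,"box",np.degrees(p[2])-90)
tx=np.array([-ty[1],ty[0]]);d=(g-s["tool_pos"])[:2];print("need tool x,y mm",d@tx*1e3,d@ty*1e3)
# scene check of handle bars: triangulated at z=.225
for n,u in dict(near0=(145,460),near1=(245,487),far0=(168,440),far1=(265,460)).items():
    X=atz(S,[sc(*u)],.225)[0]; c_,s_=np.cos(p[2]),np.sin(p[2]);e=X[:2]-p[:2];print(n,"box xy mm",np.round([c_*e[0]*1e3+s_*e[1]*1e3,-s_*e[0]*1e3+c_*e[1]*1e3]))
E
python3 f2.py
```

```text
[0.50817371 0.0745326  1.68710564] 6.664032528986155
[[0.8, 0.1], [1.9, -0.4], [-2.3, 0.7], [0.7, 0.2], [-0.3, -0.3], [-1.8, -0.3]]
grip [0.50782557 0.07751233 0.212     ] tcp [0.50683237 0.07953769 0.25906639] 0.07482057325498145 tool y angle 6.838729105502749 box 6.664032528986155
need tool x,y mm -2.1292086008662356 0.7449593047672147
near0 box xy mm [63. 45.]
near1 box xy mm [-85.  58.]
far0 box xy mm [ 71. -29.]
far1 box xy mm [-70. -30.]
```

```bash
cat >> f2.py <<'E'
print("l4 near bar")
for u in((280,253),(365,272),(450,296)):
    X=atz(S,[(u[0]/4+230,u[1]/4+140)],.225)[0];e=X[:2]-p[:2];print(np.round([c_*e[0]*1e3+s_*e[1]*1e3,-s_*e[0]*1e3+c_*e[1]*1e3]))
E
python3 f2.py | sed -n '/l4/,$p'
```

```text
l4 near bar
[68. 26.]
[ 1. 27.]
[-66.  35.]
```

{"method": "move_arm", "body": {"commands": [-0.04,0.015,0.2,0,0,0,0,0,0,0,0,0,0,0,0,0,0,0]}}

```text
time_s: 12.95
tool_pos: [0.5078, 0.0779, 0.2488]
ee_rot: [-0.0, 0.663, 0.749, -0.0]
contact_force: [1.1, -0.8, -0.5]
finger_gap: 0.0878
finger_force: 0.0
```

{"method": "move_arm", "body": {"commands": [0,0,0.3,0,0,0,0,0,0.3,0,0,0,0,0,0.2,0,0,0,0,0,0.1,0,0,0,0,0,0.1,0,0,0,0,0,0,0,0,0]}}

```text
time_s: 13.7
tool_pos: [0.508, 0.0774, 0.199]
ee_rot: [-0.0, 0.663, 0.748, -0.0]
contact_force: [-0.0, -0.1, 0.3]
finger_gap: 0.088
finger_force: 0.0
```

{"method": "move_arm", "body": {"commands": [0,0,0.1,0,0,0,0,0,0.1,0,0,0,0,0,0.1,0,0,0,0,0,0.1,0,0,0,0,0,0.06,0,0,0,0,0,0,0,0,0]}}

```text
time_s: 14.45
tool_pos: [0.5078, 0.0773, 0.176]
ee_rot: [-0.0, 0.663, 0.748, -0.0]
contact_force: [0.2, -0.6, 0.6]
finger_gap: 0.0877
finger_force: 0.0
```

```bash
python3 ls.py l6
```

```text
(no output)
```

View pics/l6.png

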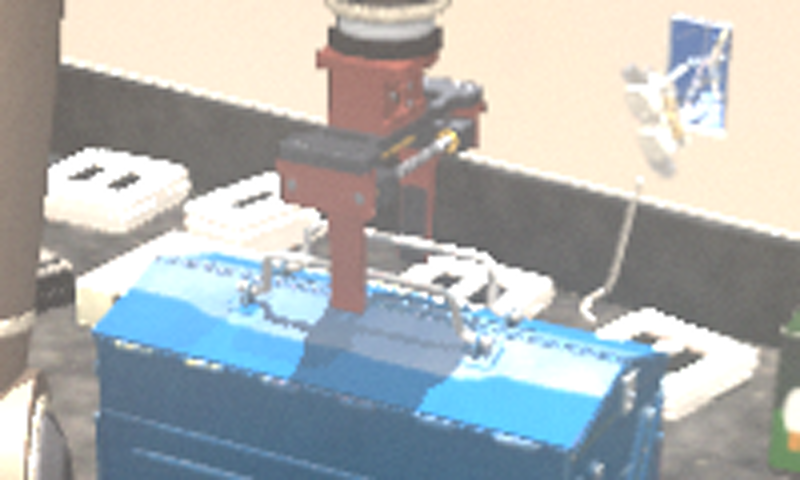

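The near finger stands outside the near bar with its tip at (348,310), and the far finger is beyond the far bar, with no contact. I'll close now.

{"method": "move_arm", "body": {"commands": [0,0,0,0,0,0,0,0,0,0,0,0,0,0,0,0,0,0,0,0,0,0,0,0,0,0,0,0,0,0,0,0,0,0,0,0], "jaw": 40, "squeeze": 45}}

```text
time_s: 15.3
tool_pos: [0.5078, 0.0774, 0.1762]
ee_rot: [-0.0, 0.663, 0.748, -0.0]
contact_force: [-3.4, -0.6, 1.8]
finger_gap: 0.0692
finger_force: 45.0
```

{"method": "move_arm", "body": {"commands": [0,0,-0.06,0,0,0,0,0,-0.06,0,0,0,0,0,-0.06,0,0,0,0,0,-0.06,0,0,0,0,0,-0.06,0,0,0,0,0,0,0,0,0]}}

```text
time_s: 16.05
tool_pos: [0.5082, 0.0774, 0.1915]
ee_rot: [0.0, 0.663, 0.748, 0.0]
contact_force: [0.1, -0.4, -8.0]
finger_gap: 0.0695
finger_force: 45.0
```

{"method": "move_arm", "body": {"commands": [0,0,-0.1,0,0,0,0,0,-0.18,0,0,0,0,0,-0.22,0,0,0,0,0,-0.24,0,0,0,0,0,-0.24,0,0,0,0,0,-0.24,0,0,0,0,0,-0.22,0,0,0,0,0,-0.16,0,0,0,0,0,-0.1,0,0,0,0,0,0,0,0,0]}}

```text
time_s: 17.3
tool_pos: [0.5081, 0.0774, 0.2764]
ee_rot: [0.0, 0.663, 0.748, 0.0]
contact_force: [-0.3, -1.2, -7.2]
finger_gap: 0.0691
finger_force: 45.0
```

{"method": "move_arm", "body": {"commands": [0,0,0,0,0,0,0,0,0,0,0,0,0,0,0,0,0,0,0,0,0,0,0,0,0,0,0,0,0,0,0,0,0,0,0,0]}}

```text
time_s: 18.05
tool_pos: [0.508, 0.0774, 0.2762]
ee_rot: [0.0, 0.663, 0.748, 0.0]
contact_force: [-0.0, -1.2, -7.9]
finger_gap: 0.0691
finger_force: 45.0
```

```bash
python3 - <<'E'
from fit import *
S=arm.camera("scene");T=arm.camera("top");np.save("pics/l7.npy",[T,S],allow_pickle=True)
a=cv2.resize(S["image"][100:300,220:440],None,fx=2.6,fy=2.6,interpolation=2)
cv2.imwrite("pics/l7.png",a[:,:,::-1]);s=arm.state();print(s["tool_pos"],s["wrist_torque"],s["finger_gap"])
E
```

```text
[0.50799428 0.07735626 0.27620664] [0.06058307 0.00973707 0.00198554] 0.06934859287367078
```

View pics/l7.png

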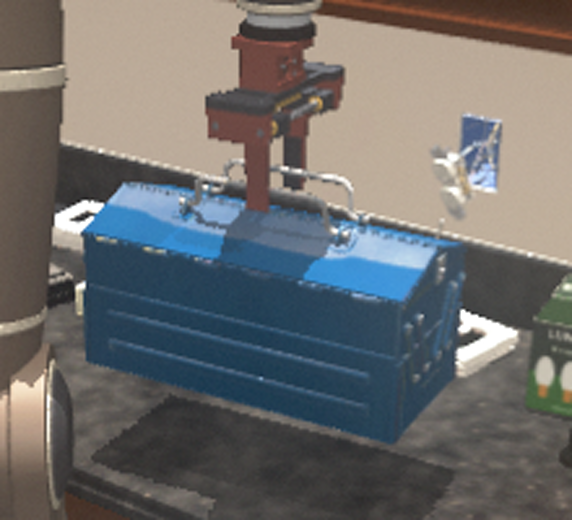

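The box hangs about 10 cm up with both lids shut and its shadow clear below. I'll check that it is level against the model projection.

```bash
python3 - <<'E'
from fit import *
T,S=np.load("pics/l7.npy",allow_pickle=True);p=np.load("p2.npy")
for b,o in(((185,84,159),(85,235)),((-179,84,159),(402,302)),((185,0,190),(125,183)),((-179,0,190),(462,241))):
    X=w(p,np.array(b)/1000)+[0,0,.1]; print(b,np.round((proj(S,X)[0]-[220,100])*2.6-o,1),"crop px (~1 mm each)")
E
```

```text
(185, 84, 159) [-2.3  0.8] crop px (~1 mm each)
(-179, 84, 159) [3.1 3.3] crop px (~1 mm each)
(185, 0, 190) [1.2 1.6] crop px (~1 mm each)
(-179, 0, 190) [-21.3   4.5] crop px (~1 mm each)
```

```bash
python3 -c "
from bench import arm
s=arm.state();print(s['time_s'],s['finger_force'],abs(s['dq']).max());print(arm.hand_in())"
```

```text
18.15 44.99807545915246 0.0015817369924157848
the job is handed in; nothing more can be done
None
```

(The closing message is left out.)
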